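# Open the quick-release bench clamp

## Robot

A 6-joint arm with a two-finger parallel gripper is mounted at the origin on the work surface. World frame = base frame: x ahead of the robot, y to its left, z up, the work surface at z = 0. Lengths are in m, angles in degrees, forces in N, time in s.
With the tool pointing down it reaches from about 0.275 to 0.725 m from the base axis. Payload 15.9 kg.
Tool frame: the origin (TCP) lies between the finger pads; the fingertips stand 14 mm ahead of it and the grasp point (between the pads) lies 5 mm behind it; z points along the fingers, y is the line along which they close (so a half turn about z gives the same grasp; the last joint's range is limited). The gripper opens to 85 mm and grips with 20 to 120 N. Pads are 22 mm wide; open, the fingers measure 114 mm over their backs; the gripper's body (76 mm by 85 mm) begins 54 mm behind the grasp point. The pads swing forward as they close: fully open they stand 13 mm farther back than shut.
Start: joints at [-67.093, 12.198, -1.971, 75.831, 0, 90], TCP at [0.195, -0.461, 0.245] pointing down, gripper open.
Joint ranges: [-170.91, 170.91], [-42.67, 98.43], [-65.05, 77.54], [-120.47, 116.71], [-90, 82.35], [-180, 180]. Speed limits (degrees/s): [108.29, 108.29, 136.94, 147.25, 180, 180].

## Interface

Orientations are given as [roll, pitch, yaw] about the fixed x, y, z axes, in that order (R = Rz(yaw) Ry(pitch) Rx(roll)).
In Python, from bench import ctrl gives the robot as it stands.
- The arm moves only by the tool send_rows, never from a script. Its argument "plan" is a list of rows, each a list of 7 numbers: the shift along the tool's x, y, z in m, then the turn, a rotation vector about the tool's x, y, z in degrees, then the opening, from 0 (shut) to 1 (fully open). In form: [[x, y, z, ax, ay, az, fingers], ...]. A call has 1 to 5 rows; each row is the pose to reach, as a shift and turn from the pose commanded when the call began, along the tool's axes at that moment; what a row does not reach only later rows make up. A row lasts 1/10 s, in which the tool goes at most 50 mm and 8.59 degrees, less where a joint would pass 70% of its speed; a pose out of reach is approached as far as the arm can. A call with a gripper value outside its range is refused whole. The fingers move at their own pace and stop on an object; "force" is the grip in N (left out, the last holds). Time passes only in rows, so rows that repeat a pose let the fingers close. It gives the time, the measured TCP pose, the force, the opening and the grip force at its end, in the units of the state.
- ctrl.get_obs(): the state, without advancing time (a new reading comes with each control period).
- ctrl.read_camera(name): name is "scene" or "top" or "wrist"; returns a dict with "pixels" (400x640x3 uint8, red, green, blue), "range_z" (400x640 float32, m along the optical axis (not along the pixel's ray), 0 where there is no reading), "camera_matrix" (3x3 intrinsics, pixels), "extrinsics" (4x4, takes a point from world to camera coordinates). Camera axes: x right, y down, z forward; pixel columns grow to the right and rows downward; lengths in m; the calibration is good to about 2 mm. The wrist camera is an equidistant fisheye: a pixel r from the principal point sees the ray r / f radians off the axis. A picture is of the moment at which its call begins.
- ctrl.sign_off(): hands the job in; it is judged then, once.
The state is a dict: "t": time; "q": joint angles; "joint_velocities": joint speeds; "joint_torque": joint torques, N m; "ee_pos": TCP position; "eef_rot": TCP orientation; "contact_force": force on the tool from outside, world axes, zero at the start; "ft_torque": the same for the moment, N m; "gripper_width": finger opening in m; "grip_force": force on a finger pad.
Only numpy, scipy, OpenCV 4.12 (cv2) and the standard library are available. Lean on these libraries where they do the work, as an engineer would, in place of code of your own. Each camera call takes 0.05 s, during which the arm holds its last target. There are 200 camera calls.

## Task

Open the quick-release bench clamp fully: press the round release button on its sliding jaw right down, keep it down while you push the jaw away from the fixed jaw until it rests against the end stop, then let the button spring back up so that the jaw is locked there. Leave the wooden workpiece standing in the clamp, and do not lift or move anything else on the bench.

Things in the scene. Friction and masses are not known exactly. Their poses are not given: they have to be found in the camera images.
- clamp: The clamp, screwed to the bench: grey and steel bed 360 mm long (along its y axis), 64 wide, rail top 22 mm above the bench. Origin on the bench under the bed's middle; +y points from the fixed jaw (grey block 80 wide, 58 mm high, at y -180 to -145 mm) to the end stop (grey block 76 wide, 50 mm high with a rubber bumper, its bumper face at y +145 mm). z is up.
- jaw (a joint): Position of the aluminium sliding jaw along the clamp's +y, in m: 0 = nearest the fixed jaw (30 mm gap), 0.130 = against the end stop. Starts at 0.004 to 0.045. While the button is up a pin locks the jaw to a hidden toothed rack (teeth every 10 mm, up to 4 mm of play, one slot at the end stop); with the button pressed 2.5 mm or more the jaw slides with about 3 N.
- button (a joint): How far the release button is pressed down, in m: 0 = up (jaw locked), 0.006 = fully down (jaw free). Spring: about 5 N at the start of the travel, 9 N fully down; it returns by itself.
- button_top (a point): Centre of the top face of the release button: an upright round steel button 30 mm in diameter in a dark collar, on the low deck of the sliding jaw, 28 mm from the jaw's front face. The top stands 54 mm above the bench when up, 48 mm when fully down (3 mm above the deck). The point moves with the button and the jaw.
- jaw_front (a point): Middle of the upper front edge (towards the fixed jaw) of the sliding jaw, 45 mm above the bench; moves with it. The jaw is 80 wide, 130 mm long: first a low deck (49 mm long, top 45 mm above the bench) with the button, then a raised block (81 mm long, top at 70 mm). The block's upright wall stands 21 mm past the button's centre, so a finger on the button can push on it to slide the jaw.
- stop_face (a point): Where the sliding jaw's rear face comes to rest: middle of the end stop's bumper side, 45 mm above the bench; fixed to the clamp.
- workpiece_mid (a point): Centre of the loose pale wooden workpiece, 60 x 22 x 32 mm high, standing on the clamp's bed between the jaws without being gripped; its top is 54 mm above the bench. To be left alone.
- jar_mid (a point): Centre of a closed glass jar, 60 mm diameter, 75 mm high, standing beyond the clamp. To be left alone.
- screwdriver: Screwdriver lying beside the clamp on the robot's side; origin under its middle. To be left alone.
- wrench: Steel wrench lying beyond the clamp; origin under its middle. To be left alone.
- spraycan_mid (a point): Centre of a spray can, 66 mm diameter, 190 mm high, to the left or right of the clamp. To be left alone.
- oilbottle_mid (a point): Centre of a plastic oil bottle, 56 mm diameter, 170 mm high, to one side of the clamp. To be left alone.
- mug_mid (a point): Centre of a white mug, 80 mm diameter, 90 mm high, to one side of the clamp. To be left alone.
Things that resemble listed ones, but are neither listed nor needed, are in the scene too. Of the things like the part that bears workpiece_mid, leave any that is green; of the rest the larger one is meant.

How it is judged (in metres and radians):
On the way, in this order (a step that is already met when the one before it is completed fails the run):
1. the button is pressed down while the jaw still stands where it was (value of joint button above 0.003 m and distance of jaw_front from where it was at the start of the episode below 0.015 m), for 0.1 s.
2. the jaw rests against the end stop with the button still down (value of joint jaw above 0.127 m and value of joint button above 0.0025 m), for 0.1 s.
At the end, for the whole second after the job is handed in: The sliding jaw is within 3 mm of its end stop and at rest, the button is up again (within 1.2 mm), the workpiece stands upright within 10 mm of where it was, and each other loose thing is within 30 mm of where it was (value of joint jaw above 0.127 m and value of joint button below 0.0012 m and velocity of joint jaw between -0.005 and 0.005 m/s and distance of workpiece_mid from where it was at the start of the episode below 0.01 m and angle between workpiece_mid's own z axis and vertical below 0.1 rad and distance of each of jar_mid, screwdriver, wrench, spraycan_mid, oilbottle_mid, mug_mid from where it was at the start of the episode below 0.03 m); the robot touches nothing.
It fails at once if the workpiece is shifted by more than 15 mm, lifted or tipped (distance of workpiece_mid from where it was at the start of the episode above 0.015 m or angle between workpiece_mid's own z axis and vertical above 0.3 rad).
It fails at once if another thing on the bench is shifted by more than 40 mm, lifted or knocked over (distance of any of jar_mid, screwdriver, wrench, spraycan_mid, oilbottle_mid, mug_mid from where it was at the start of the episode above 0.04 m).
It also fails if it takes over 35 s, if anything falls off the work surface, if the arm or the gripper's body presses on something with over 40 N, if the wrist force passes 120 N, or if a joint passes its speed limit or range.

## Working session

There is one attempt and no reset: what is moved stays moved. The work goes in short steps, Python scripts to look and compute and a tool call to move; the robot and the scene stay as the last step left them, time stands still between calls to the robot, and variables do not carry over. Pictures are saved under pics/ and viewed, at most 10 in all, crops included, and the job is handed in when it is done.

Besides the shell and the picture viewer there is one more tool, called after "Call:" as a command line: name --pt "numbers of a row" for each row, then --argument value for the rest. send_rows: Moves the arm, as the interface text tells. Its arguments: {"type":"object","properties":{"plan":{"type":"array"},"force":{"type":"number"}},"required":["plan"]}

```bash
mkdir -p pics; python3 - <<'E'
from bench import ctrl
import cv2,numpy as np
for n in ("scene","top"):
    d=ctrl.read_camera(n); cv2.imwrite(f"pics/{n}1.png",d["pixels"][...,::-1]); np.savez(f"pics/{n}1.npz",**d)
o=ctrl.get_obs(); print(o["t"],o["ee_pos"],o["eef_rot"],o["contact_force"],o["gripper_width"])
E
```

```text
0.1 [ 0.19451397 -0.46032036  0.24488113] [-1.79944948e+02 -1.13564908e-04  2.29081242e+01] [-0.47624616 -1.03783107 -0.32416135] 0.0854685676607729
```

View pics/scene1.png

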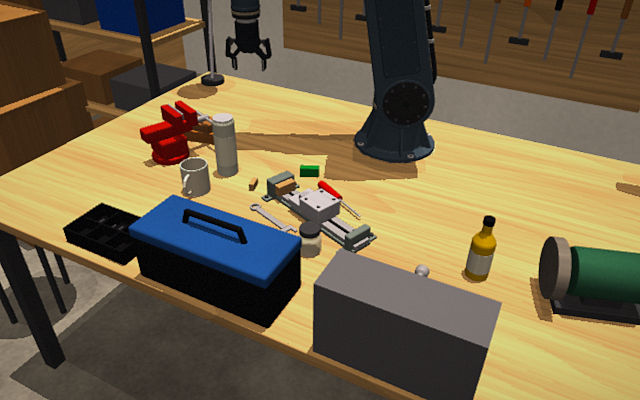

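View pics/top1.png

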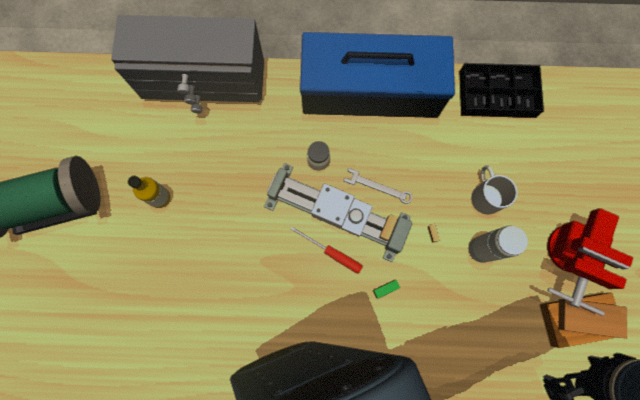

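The top view shows the clamp with its fixed jaw at about (398,232), end stop at (278,187), button at (356,215) and workpiece at (389,228). I'll crop in to get exact pixels.

```bash
cat > h.py <<'E'
import numpy as np
def ray(d,u,v,z):
    K,E=d["camera_matrix"],d["extrinsics"]; R,t=E[:3,:3],E[:3,3]
    c=-R.T@t; r=R.T@np.linalg.solve(K,[u,v,1]); return c+r*(z-c[2])/r[2]
def cloud(d):
    K,E=d["camera_matrix"],d["extrinsics"]; R,t=E[:3,:3],E[:3,3]
    v,u=np.mgrid[:400,:640]; Z=d["range_z"]
    P=np.stack([(u-K[0,2])/K[0,0]*Z,(v-K[1,2])/K[1,1]*Z,Z],-1); return (P-t)@R
E
python3 - <<'E'
from h import *; import cv2
d=dict(np.load("pics/top1.npz")); im=d["pixels"][...,::-1]
cv2.imwrite("pics/crop1.png",cv2.resize(im[155:270,255:420],None,fx=4.8,fy=4.8,interpolation=cv2.INTER_CUBIC))
W=cloud(d); 
for n,u,v in [("button",356,215),("fixed",398,232),("stop",278,187),("block",332,202),("wp",389,228)]:
    print(n,W[v,u].round(4),ray(d,u,v,.054).round(4))
H=W[...,2]; x,y=W[...,0],W[...,1]
roi=np.zeros((400,640),bool); roi[155:270,255:420]=1
m=(roi&(H>.062)&(H<.078)).astype(np.uint8)   # raised block top
n,l,s,c=cv2.connectedComponentsWithStats(m); i=1+s[1:,4].argmax(); P=W[l==i]
print("block top",s[i],P.mean(0),cv2.minAreaRect((P[:,:2]*1000).astype(np.float32)))
print(d["extrinsics"])
E
```

```text
button [ 0.5082 -0.0815  0.0557] [ 0.5085 -0.0816  0.054 ]
fixed [ 0.4697 -0.1818  0.0573] [ 0.4702 -0.1824  0.054 ]
stop [0.5738 0.1101 0.0479] [0.5723 0.1095 0.054 ]
block [ 0.5348 -0.0226  0.0727] [ 0.5388 -0.0231  0.054 ]
wp [ 0.4789 -0.1606  0.0559] [ 0.4792 -0.1609  0.054 ]
block top [ 311  183   43   43 1119] [ 0.53020226 -0.02261633  0.07029822] ((531.3639526367188, -22.606773376464844), (80.99922943115234, 80.88279724121094), 68.14156341552734)
[[ 2.95970307e-02 -9.99561773e-01 -5.26568194e-04 -2.53291472e-03]
 [-9.77164728e-01 -2.88229528e-02 -2.10519194e-01  5.42689671e-01]
 [ 2.10411761e-01  6.74528692e-03 -9.77589582e-01  1.02545534e+00]
 [ 0.00000000e+00  0.00000000e+00  0.00000000e+00  1.00000000e+00]]
```

View pics/crop1.png

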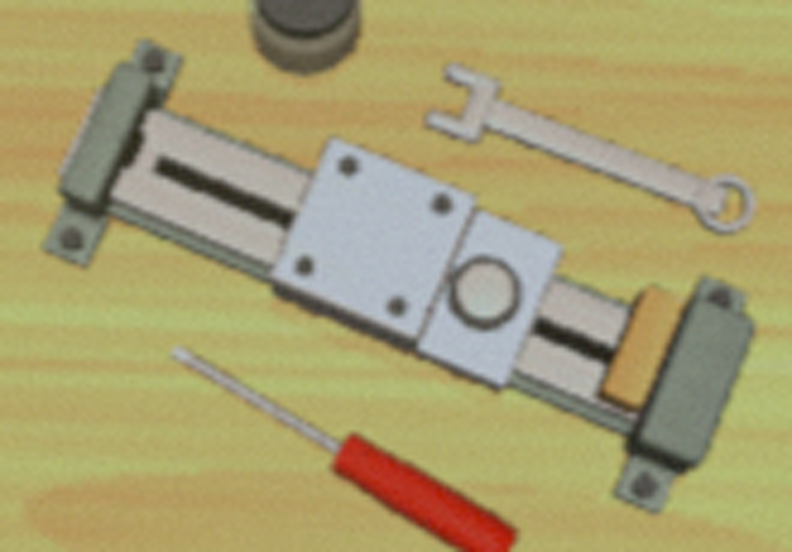

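The crop shows the button at (485,292), which is full-image (356.0,215.8). The fixed jaw and stop tops are centred at about (697,372) and (109,135). The jaw is near its closed end, with the workpiece against the fixed jaw.

```bash
python3 - <<'E'
from h import *; import cv2
from scipy.spatial.transform import Rotation as Ro
d=dict(np.load("pics/top1.npz")); W=cloud(d); H=W[...,2]
f=lambda u,v,z: ray(d,255+u/4.8-.4,155+v/4.8-.4,z)
b=f(485,292,.054); fj=f(697,372,.058); st=f(109,135,.05)
print(b,fj,st,np.linalg.norm(fj-st)); 
a=st-fj; print(np.degrees(np.arctan2(a[1],a[0])))
# depth: button cap and block top
n=np.array([a[0],a[1]])/np.hypot(a[0],a[1]); 
rel=W[...,:2]-b[:2]; s=rel@n; p=rel@np.array([-n[1],n[0]])
m=(np.hypot(s,p)<.02)&(H>.050)&(H<.06); print("button depth",W[m].mean(0))
m=(abs(p)<.06)&(s>.01)&(s<.11)&(H>.064)&(H<.076); Q=W[m]
print("block",Q.mean(0)); r=cv2.minAreaRect((Q[:,:2]*1000).astype(np.float32)); print(r)
m=(abs(p)<.03)&(s>.11)&(s<.28)&(H>.038); print("stop nearest/far s",np.percentile(s[m],[2,98]))
m=(abs(p)<.03)&(s<-.05)&(s>-.15)&(H>.038); print("fixed+wp s",np.percentile(s[m],[2,98]))
yaw=np.degrees(np.arctan2(n[1],n[0])); R0=Ro.from_euler('xyz',[180,0,22.91],degrees=True)
T=np.array([*(b[:2]+.006*n),.10]); print("shift tool",R0.inv().apply(T-[.1945,-.4603,.2449]),"turn",(R0.inv()*Ro.from_euler('xyz',[180,0,yaw],degrees=True)).as_rotvec(degrees=True))
for c in [(505,242),(490,190)]: print(W[c[1],c[0]])
E
```

```text
[ 0.50739405 -0.08078923  0.054     ] [ 0.46949523 -0.1859835   0.058     ] [0.58399748 0.11207885 0.05      ] 0.3193993248602695
68.98545336159057
button depth [ 0.50829185 -0.07934517  0.0543873 ]
block [ 0.53046066 -0.02267233  0.07032567]
((531.3639526367188, -22.606773376464844), (80.99922943115234, 80.88279724121094), 68.14156341552734)
stop nearest/far s [0.19626732 0.22122746]
fixed+wp s [-0.12857572 -0.07122738]
shift tool [ 0.44011218 -0.23209065  0.1449    ] turn [-7.25619588e-31  5.64261565e-15 -4.60754534e+01]
[ 0.43601582 -0.38006114  0.18936913]
[ 0.59194927 -0.42600315  0.00611931]
```

Call:
send_rows --pt "0.044 -0.023 0 0 0 -4.6 0" --pt "0.088 -0.046 0 0 0 -9.2 0" --pt "0.132 -0.07 0 0 0 -13.8 0" --pt "0.176 -0.093 0 0 0 -18.4 0" --pt "0.22 -0.116 0 0 0 -23 0"

```text
t: 0.6
ee_pos: [0.3528, -0.2663, 0.2452]
eef_rot: [-180.0, 0.0, 46.1]
contact_force: [1.2, -1.2, -0.1]
gripper_width: 0.0121
grip_force: 0.0
```

Call:
send_rows --pt "0.05 -0.004 0 0 0 -4.6 0" --pt "0.1 -0.008 0 0 0 -9.2 0" --pt "0.15 -0.012 0 0 0 -13.8 0" --pt "0.2 -0.017 0.04 0 0 -18.4 0" --pt "0.248 -0.021 0.05 0 0 -23 0"

```text
t: 1.1
ee_pos: [0.5021, -0.083, 0.1974]
eef_rot: [-179.9, 0.0, 69.1]
contact_force: [0.3, -0.9, 0.8]
gripper_width: 0.0002
grip_force: 0.0
```

Call:
send_rows --pt "0 0 0.04 0 0 0 0" --pt "0 0 0.08 0 0 0 0" --pt "0 0 0.085 0 0 0 0" --pt "0 0 0.085 0 0 0 0" --pt "0 0 0.085 0 0 0 0"

```text
t: 1.6
ee_pos: [0.5029, -0.0851, 0.116]
eef_rot: [179.9, -0.0, 68.9]
contact_force: [0.8, 0.5, 1.0]
gripper_width: 0.0
grip_force: 0.0
```

```bash
python3 - <<'E'
from bench import ctrl
import cv2,numpy as np
d=ctrl.read_camera("wrist"); np.savez("pics/w1.npz",**d)
t=ctrl.read_camera("top"); np.savez("pics/top2.npz",**t)
a=d["pixels"][...,::-1]; b=cv2.resize(t["pixels"][165:265,275:435,::-1],(640,400))
cv2.imwrite("pics/w1.png",cv2.resize(np.vstack([a,b]),(480,600)))
o=ctrl.get_obs(); print(o["t"],o["ee_pos"],o["eef_rot"],o["contact_force"],o["gripper_width"],o["q"])
E
```

```text
1.7 [ 0.50314188 -0.08510785  0.11608669] [ 1.79834623e+02 -3.60863679e-02  6.88768770e+01] [0.08484251 0.36128124 0.28850329] -0.00014583486644841016 [-9.60223689e+00  1.67746385e+01 -1.51300386e+01  5.79260701e+01
  2.32915481e-03  1.01520942e+02]
```

View pics/w1.png

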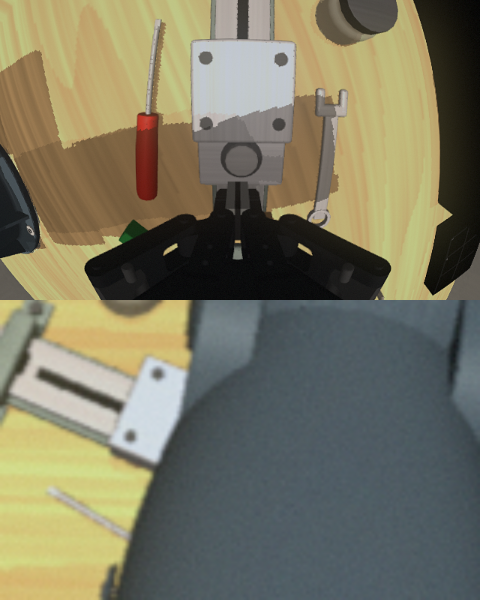

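The wrist view shows the button centred in the frame at about (321,212), in line with the shut fingers. I'll check its position by ray.

```bash
python3 - <<'E'
import numpy as np
d=np.load("pics/w1.npz"); K,E=d["camera_matrix"],d["extrinsics"]; R,t=E[:3,:3],E[:3,3]; c=-R.T@t
for u,v,z in [(321,212,.054),(322,180,.0455)]:
    x=np.array([(u-K[0,2])/K[0,0],(v-K[1,2])/K[1,1]]); r=np.hypot(*x)
    k=R.T@np.array([*(x/r*np.sin(r)),np.cos(r)]); print((c+k*(z-c[2])/k[2]).round(4))
E
```

```text
[ 0.5076 -0.0784  0.054 ]
[ 0.5153 -0.0606  0.0455]
```

Call:
send_rows --pt "0.012 0.002 0.01 0 0 0 0" --pt "0.012 0.002 0.03 0 0 0 0" --pt "0.012 0.002 0.035 0 0 0 0" --pt "0.012 0.002 0.035 0 0 0 0"

```text
t: 2.1
ee_pos: [0.5079, -0.0738, 0.0787]
eef_rot: [-179.9, 0.0, 68.9]
contact_force: [0.4, -0.9, 0.6]
gripper_width: 0.0001
grip_force: 0.0
```

Call:
send_rows --pt "0 0.001 0.006 0 0 0 0" --pt "0 0.001 0.011 0 0 0 0" --pt "0 0.001 0.013 0 0 0 0" --pt "0 0.001 0.013 0 0 0 0"

```text
t: 2.5
ee_pos: [0.5096, -0.0746, 0.0664]
eef_rot: [179.9, -0.0, 68.9]
contact_force: [0.5, -0.3, 6.6]
gripper_width: -0.0002
grip_force: 2.9
```

Call:
send_rows --pt "0 0 0.003 0 0 0 0" --pt "0 0 0.0045 0 0 0 0" --pt "0 0 0.0045 0 0 0 0" --pt "0 0 0.0045 0 0 0 0" --pt "0 0 0.0045 0 0 0 0"

```text
t: 3.0
ee_pos: [0.5097, -0.0746, 0.0623]
eef_rot: [179.9, -0.0, 68.9]
contact_force: [-0.3, 1.5, 8.1]
gripper_width: -0.0001
grip_force: 4.2
```

Call:
send_rows --pt "0.003 0 0 0 0 0 0" --pt "0.008 0 0 0 0 0 0" --pt "0.014 0 0 0 0 0 0" --pt "0.021 0 0 0 0 0 0" --pt "0.028 0 0 0 0 0 0"

```text
t: 3.5
ee_pos: [0.52, -0.0488, 0.0624]
eef_rot: [179.9, 0.0, 68.9]
contact_force: [-0.0, -4.1, 8.6]
gripper_width: -0.0
grip_force: 4.2
```

Call:
send_rows --pt "0.008 0 0 0 0 0 0" --pt "0.016 0 0 0 0 0 0" --pt "0.024 0 0 0 0 0 0" --pt "0.032 0 0 0 0 0 0" --pt "0.04 0 0 0 0 0 0"

```text
t: 4.0
ee_pos: [0.5348, -0.0114, 0.0626]
eef_rot: [179.8, 0.0, 68.9]
contact_force: [2.4, -4.6, 9.1]
gripper_width: -0.0
grip_force: 4.2
```

Call:
send_rows --pt "0.005 0 0 0 0 0 0" --pt "0.009 0 0 0 0 0 0" --pt "0.012 0 0 0 0 0 0" --pt "0.014 0 0 0 0 0 0" --pt "0.015 0 0 0 0 0 0"

```text
t: 4.5
ee_pos: [0.5403, 0.0025, 0.0627]
eef_rot: [179.8, 0.0, 68.9]
contact_force: [2.6, -3.7, 7.8]
gripper_width: -0.0004
grip_force: 4.1
```

Call:
send_rows --pt "0.002 0 0 0 0 0 0" --pt "0.004 0 0 0 0 0 0" --pt "0.006 0 0 0 0 0 0" --pt "0.007 0 0 0 0 0 0" --pt "0.007 0 0 0 0 0 0"

```text
t: 5.0
ee_pos: [0.543, 0.009, 0.0627]
eef_rot: [179.8, -0.0, 68.9]
contact_force: [2.8, -3.2, 8.1]
gripper_width: -0.0002
grip_force: 4.1
```

Call:
send_rows --pt "0.001 0 0 0 0 0 0" --pt "0.002 0 0 0 0 0 0" --pt "0.003 0 0 0 0 0 0" --pt "0.003 0 0 0 0 0 0" --pt "0.003 0 0 0 0 0 0"

```text
t: 5.5
ee_pos: [0.5436, 0.0116, 0.0625]
eef_rot: [179.9, 0.0, 68.9]
contact_force: [1.6, -5.4, 7.5]
gripper_width: 0.0
grip_force: 4.2
```

```bash
python3 - <<'E'
from bench import ctrl
import cv2,numpy as np
d=ctrl.read_camera("wrist"); t=ctrl.read_camera("scene")
a=d["pixels"][...,::-1]; b=cv2.resize(t["pixels"][160:260,240:400,::-1],(640,400))
cv2.imwrite("pics/w2.png",cv2.resize(np.vstack([a,b]),(480,600)))
E
```

```text
(no output)
```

View pics/w2.png

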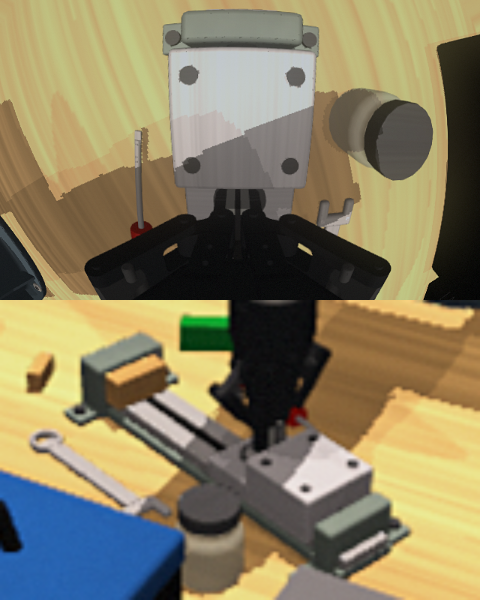

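The jaw now looks at or very near the stop: in the wrist view the block top meets the stop at row 45. The workpiece hasn't moved. I'll keep pushing until the force rises.

Call:
send_rows --pt "0.001 0 0 0 0 0 0" --pt "0.002 0 0 0 0 0 0" --pt "0.003 0 0 0 0 0 0" --pt "0.003 0 0 0 0 0 0" --pt "0.003 0 0 0 0 0 0"

```text
t: 6.1
ee_pos: [0.544, 0.0139, 0.0623]
eef_rot: [179.9, 0.1, 68.9]
contact_force: [-1.7, -9.5, 9.5]
gripper_width: -0.0002
grip_force: 6.3
```

Call:
send_rows --pt "0.001 0 0 0 0 0 0" --pt "0.002 0 0 0 0 0 0" --pt "0.003 0 0 0 0 0 0" --pt "0.003 0 0 0 0 0 0" --pt "0.003 0 0 0 0 0 0"

```text
t: 6.6
ee_pos: [0.544, 0.0141, 0.0623]
eef_rot: [179.9, 0.4, 68.7]
contact_force: [-9.9, -29.7, 17.6]
gripper_width: 0.0002
grip_force: 17.8
```

The push is at 31 N with no further motion, so the jaw is at the stop. I'll ease the push off and lift straight up.

Call:
send_rows --pt "-0.003 0 0 0 0 0 0" --pt "-0.004 0 0 0 0 0 0" --pt "-0.004 0 -0.004 0 0 0 0" --pt "-0.004 0 -0.008 0 0 0 0" --pt "-0.004 0 -0.014 0 0 0 0"

```text
t: 7.1
ee_pos: [0.543, 0.0141, 0.0757]
eef_rot: [-180.0, 0.0, 68.9]
contact_force: [1.0, 0.4, 0.3]
gripper_width: 0.0002
grip_force: 0.1
```

Call:
send_rows --pt "-0.003 0 -0.02 0 0 0 0" --pt "-0.003 0 -0.06 0 0 0 0" --pt "-0.003 0 -0.1 0 0 0 0" --pt "-0.003 0 -0.13 0 0 0 0" --pt "-0.003 0 -0.13 0 0 0 0"

```text
t: 7.6
ee_pos: [0.5439, 0.0114, 0.2099]
eef_rot: [179.7, -0.1, 68.9]
contact_force: [0.4, -0.5, -0.7]
gripper_width: 0.0001
grip_force: 0.0
```

```bash
python3 - <<'E'
from bench import ctrl
import cv2,numpy as np
d=ctrl.read_camera("wrist"); t=ctrl.read_camera("scene"); np.savez("pics/w3.npz",**d)
a=d["pixels"][...,::-1]; b=cv2.resize(t["pixels"][160:260,240:400,::-1],(640,400))
cv2.imwrite("pics/w3.png",cv2.resize(np.vstack([a,b]),(480,600)))
o=ctrl.get_obs(); print(o["t"],o["ee_pos"],o["contact_force"])
E
```

```text
7.7 [0.54240364 0.01135865 0.20593939] [-0.44078943 -0.33976554 -0.96274516]
```

View pics/w3.png

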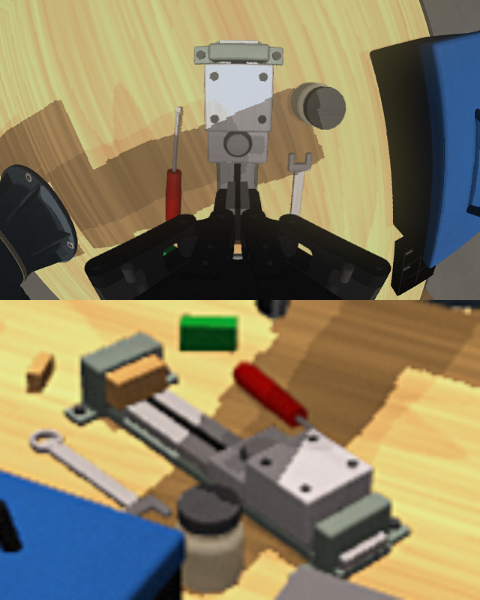

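The workpiece, jar, wrench and screwdriver look untouched. In the wrist view the button is at (316,192) and the jaw is at the stop. A last numeric check covers the jaw gap and button height.

```bash
python3 - <<'E'
import numpy as np
d=np.load("pics/w3.npz"); K,E=d["camera_matrix"],d["extrinsics"]; R,t=E[:3,:3],E[:3,3]; c=-R.T@t
v,u=np.mgrid[:400,:640]; X=(u-K[0,2])/K[0,0];Y=(v-K[1,2])/K[1,1]; r=np.hypot(X,Y)+1e-9; Z=d["range_z"]
P=np.stack([X/r*np.tan(r)*Z,Y/r*np.tan(r)*Z,Z],-1); W=(P-t)@R
print("button",np.median(W[188:197,311:322].reshape(-1,3),0),"deck",np.median(W[185:205,285:293].reshape(-1,3),0))
n=np.array([np.cos(np.radians(68.9)),np.sin(np.radians(68.9))]); b=np.median(W[188:197,311:322].reshape(-1,3),0)[:2]
for row in range(52,100,3): 
    w=W[row,318]; print(row,((w[:2]-b)@n).round(4),w[2].round(4))
E
```

```text
button [0.54101302 0.0057615  0.05345543] deck [0.51370994 0.01073544 0.04451723]
52 0.1405 -0.0004
55 0.1336 0.022
58 0.1267 0.0477
61 0.1236 0.0495
64 0.1209 0.0487
67 0.118 0.0486
70 0.1151 0.0496
73 0.1123 0.0497
76 0.1096 0.0483
79 0.1066 0.0494
82 0.1042 0.0439
85 0.0999 0.0681
88 0.0973 0.0688
91 0.0946 0.0702
94 0.092 0.0701
97 0.0894 0.0689
```

The button stands 9 mm above the deck, so it is up. The jaw's rear face meets the bumper about 102 mm past the button, as expected. Handing in.

```bash
python3 -c "
from bench import ctrl
print(ctrl.sign_off())"
```

```text
the job is handed in; nothing more can be done
None
```

The job is handed in, verdict not shown: the jaw is against the end stop and the button is back up, so it should be locked there. The workpiece and the things near the clamp look unmoved in the last pictures.

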